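# Turn the leaf of the picture recipe stand

## Robot

A 6-joint arm with a two-finger parallel gripper is mounted at the origin on the work surface. World frame = base frame: x ahead of the robot, y to its left, z up, the work surface at z = 0. Lengths are in mm, angles in rad, forces in N, time in s.
With the tool pointing down it reaches from about 275 to 875 mm from the base axis. Payload 12.5 kg.
Tool frame: the origin (TCP) lies on the mounting face of the last link; the fingertips stand 173 mm ahead of it and the grasp point (between the pads) lies 155 mm ahead of it; z points along the fingers, y is the direction in which the jaws open and shut (so a half turn about z gives the same grasp; the last joint's range is limited). The gripper opens to 85 mm and grips with 20 to 120 N. Pads are 22 mm wide; open, the fingers measure 114 mm over their backs; the gripper's body (76 mm by 85 mm) begins 54 mm behind the grasp point. The pads swing forward as they close: fully open they stand 13 mm farther back than shut.
Start: joints at [-0.085, 0.351, 1.652, -0, 1.139, -0.085], TCP at [549.987, 0.027, 404.69] pointing down, gripper open.
Joint ranges: [-2.75, 2.75], [-0.79, 2.1], [0.01, 2.65], [-1.57, 4.71], [0.07, 3.14], [-2.87, 2.87]. Speed limits (rad/s): [2.22, 2.22, 2.79, 3.14, 3.14, 3.14].

## Interface

Orientations are given as a unit quaternion [w, x, y, z].
In Python, from bench import arm gives the robot as it stands.
- The arm moves only by the tool move_arm, never from a script. Its argument "moves" is a list that holds one entry, the list of rows, each a list of 7 numbers: the shift along the tool's x, y, z in cm, then the turn, a rotation vector about the tool's x, y, z in degrees, then the opening, from -1 (shut) to 1 (fully open), so that 0 is half open. In form: [[[tx, ty, tz, wx, wy, wz, hand], ...]]. A call has 1 to 20 rows; each row shifts and turns the pose as measured when the row begins, along the tool's axes as they then stand; what a row does not reach is not made up. A row lasts 1/10 s, in which the tool goes at most 50 mm and 8.59 degrees, less where a joint would pass 70% of its speed; a pose out of reach is approached as far as the arm can. A call with a gripper value outside its range is refused whole. The fingers move at their own pace and stop on an object; the grip force is fixed at half the most. Time passes only in rows, so rows that do not move let the fingers close. It gives the time, the measured TCP pose, the force and the opening at its end, in the units of the state.
- arm.read_state(): the state, without advancing time (a new reading comes with each control period).
- arm.capture(name): name is "scene" or "side" or "wrist"; returns (picture, depth): 400x640x3 uint8, red, green, blue; 400x640 float32, mm along the optical axis (not along the pixel's ray), 0 where there is no reading.
- arm.camera_model(name): a dict with "fovy" (degrees; the focal length in pixels is half the picture's height over the tangent of half this angle, whatever the lens; pixels are square), "cx", "cy" (the principal point, pixels), "extrinsics" (4x4, takes a point from world to camera coordinates); the wrist camera has in their place "T_tool_cam" (4x4, takes a point from camera to tool coordinates, whose origin is the TCP and whose axes are the flange's). Camera axes: x right, y down, z forward; pixel columns grow to the right and rows downward; lengths in mm; the calibration is good to about 2 mm. A picture is of the moment at which its call begins: read the wrist's pose just before it. camera_model takes no time and is no camera call.
- arm.close_job(): hands the job in, once; it reports no verdict.
The state is a dict: "clock": time; "joint_positions": joint angles; "qvel": joint speeds; "joint_torque": joint torques, N m; "position": TCP position; "eef_rot": TCP orientation; "ft_force": force on the tool from outside, world axes, zero at the start; "moment": the same for the moment, N m; "width": opening from 0.0 (shut) to 1.0 (fully open).
Only numpy, scipy, OpenCV 4.12 (cv2) and the standard library are available. Lean on these libraries where they do the work, as an engineer would, in place of code of your own. Each camera call takes 0.05 s, during which the arm holds its last target. There are 200 camera calls.

## Task

Turn the rigid picture leaf of the wooden recipe stand over its brass spine with the fingertips, from the side where it lies now to lie flat on the other side, blue face up, then move clear of it. Only push it from one face at a time: do not pinch it between the fingers or fling it, and leave the stand, salt box, jug lid and skimmer where they are.

Things in the scene. Friction and masses are not known exactly. Their poses are not given: they have to be found in the camera images.
- stand: Loose 1.6 kg wooden recipe stand; origin: centre of underside, z up, x along the spine (roughly away from the robot), y to the side where the leaf lies at the start (robot's left). Base 160 (x) by 180 (y) by 14 mm. Two pale rest blocks, 100 mm in x, over y = 12 to 87 and -12 to -87 mm, tops 57 mm up. Steel posts, 18 mm wide, at x = +-66 mm, 68 mm high, carry the spine.
- spine_mid (a point): Middle of the brass spine (the hinge axis, 8 mm thick rod along the stand's x), on the stand 60 mm above the shelf; axes as the stand's.
- leaf (a joint): Turn of the leaf, rad: 0 = flat on the +y rest (white face up), 1.57 = upright, 3.14 = flat on the -y rest (blue face up), with stops at 0 and 3.14. The hinge is stiff: the leaf stays at any angle where it is left, and takes about 2 N at its free edge to move. It starts flat or up to 0.45 rad raised.
- leaf_edge (a point): Middle of the leaf's free edge, at mid thickness, 130 mm from the spine axis; its y axis points from the spine out to the free edge, its z axis out of the white face, its x axis along the spine. When the leaf is flat on the starting side this edge overhangs the rest block by 43 mm, with 57 mm of free height under the leaf.
- sheet_white: White half of the leaf (face with a picture of a pan), up at the start: 102 mm along the spine, 3 mm thick, bonded to the blue half and 4 mm smaller on the outer edges. Origin on the spine axis, axes as the leaf_edge point.
- sheet_blue: Blue half of the leaf (face with three coloured dots), underneath at the start: 110 mm along the spine, reaching 130 mm from the spine axis, 3 mm thick. The whole leaf is 6 mm thick, 3 mm either side of the spine axis, and weighs about 0.13 kg. Origin on the spine axis, axes as the leaf_edge point.
- salt_box: Loose white plastic salt box with green lid, 79 by 79 by 67 mm high, to be left alone; origin at the centre of its underside.
- jug_lid: Loose blue ceramic jug lid with a knob, 84 mm across, 46 mm high, to be left alone; origin at the centre of its underside.
- skimmer: Loose steel skimmer with a 90 mm disc, 325 mm long, lying flat on the shelf, about 0.3 to 0.46 m to the left or the right of the stand, 10 mm high, handle to its own -x; origin near the middle of its length, on the shelf; to be left alone.

How it is judged:
By the outcome, as a careful person would: the job done as asked, in the order asked, and still so for the second after the job is handed in, with the robot touching nothing.
It also fails if it takes over 43 s, if anything falls off the work surface, if the arm or the gripper's body presses on something with over 40 N, if the wrist force passes 120 N, or if a joint passes its speed limit or range.

## Working session

There is one attempt and no reset: what is moved stays moved. The work goes in short steps, Python scripts to look and compute and a tool call to move; the robot and the scene stay as the last step left them, time stands still between calls to the robot, and variables do not carry over. Pictures are saved under pics/ and viewed, about 8 in all and at most 12, crops included, and the job is handed in when it is done.

Besides the shell and the picture viewer there is one more tool, called after "Call:" as name(argument=value, ...) on one line, values as JSON. move_arm: Moves the arm, as the interface text tells. Its arguments: {"type":"object","properties":{"moves":{"type":"array","items":{"type":"array","items":{"type":"array","items":{"type":"number"}}}}},"required":["moves"]}

```bash
ls; mkdir -p pics
cat > h.py <<'E'
import numpy as np,cv2
from bench import arm
def snap(n,f):
    p,d=arm.capture(n); cv2.imwrite(f'pics/{f}.png',p[:,:,::-1]); np.save(f'pics/{f}.npy',d); return p,d
def world(n,d,T=None):
    m=arm.camera_model(n); f=200/np.tan(np.radians(m['fovy'])/2)
    v,u=np.mgrid[:400,:640]
    P=np.stack([(u-m['cx'])/f*d,(v-m['cy'])/f*d,d,np.ones_like(d)],-1)
    M=np.linalg.inv(m['extrinsics']) if T is None else T
    return (P@M.T)[...,:3]
E
python3 - <<'E'
from h import *
print(arm.read_state())
for n in('scene','side'):
    p,d=snap(n,n+'0'); W=world(n,d); np.save(f'pics/{n}0W.npy',W)
    print(n,arm.camera_model(n)['extrinsics'].round(2).tolist())
E
```

```text
pics
{'clock': 0.0, 'joint_positions': array([-8.45753153e-02,  3.51237738e-01,  1.65243340e+00, -1.26698302e-05,
        1.13910760e+00, -8.45835870e-02]), 'qvel': array([-0.00098118, -0.00021887, -0.00022936, -0.00164877, -0.00015889,
       -0.00167592]), 'joint_torque': array([ 1.33101348e-03, -5.06107914e+01, -2.91406649e+01,  6.01447425e-06,
        4.57781483e-03,  4.96419239e-05]), 'position': array([5.49867587e+02, 4.93208818e-02, 4.04153942e+02]), 'eef_rot': array([-4.49563008e-04,  7.07101856e-01,  7.07111458e-01, -3.86817251e-04]), 'ft_force': array([ 0.59977705, -0.74260571,  0.20617071]), 'moment': array([-0.0378008 ,  0.01673957,  0.00698784]), 'width': 0.9987373087050113}
scene [[-0.04, 1.0, -0.0, 126.68], [0.83, 0.04, -0.56, -435.76], [-0.56, -0.03, -0.83, 1501.96], [0.0, 0.0, 0.0, 1.0]]
side [[1.0, -0.09, 0.01, -586.23], [-0.07, -0.78, -0.63, 19.76], [0.06, 0.62, -0.78, 1362.68], [0.0, 0.0, 0.0, 1.0]]
```

View pics/scene0.png

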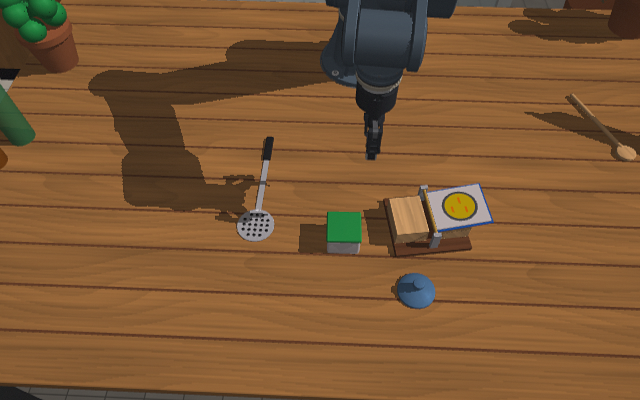

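View pics/side0.png

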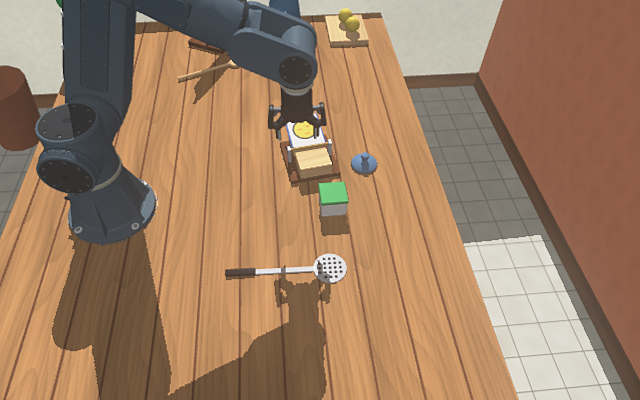

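Scene view: leaf at about (460,207), raised somewhat; posts at (424,190) and (435,240); -y rest at (408,218); salt box at (344,232); lid at (416,290). The skimmer is far right of the stand.

Run:
```python
from h import *
p=cv2.imread('pics/scene0.png'); W=np.load('pics/scene0W.npy')
def r(n,m):
    m=m.copy(); q=W[m]; q=q[np.isfinite(q).all(1)]
    print(n,len(q),'med',np.median(q,0).round(),'lo',np.percentile(q,3,0).round(),'hi',np.percentile(q,97,0).round()); return q
v,u=np.mgrid[:400,:640]; hsv=cv2.cvtColor(p,cv2.COLOR_BGR2HSV).astype(int)
box=(u>425)&(u<500)&(v>175)&(v<245)
q=r('leaf',box&(((hsv[...,1]<60)&(hsv[...,2]>150)&(u>440))|((hsv[...,0]>20)&(hsv[...,0]<35)&(hsv[...,1]>150)&(u>440)&(u<480)&(v>190)&(v<222))))
c=q.mean(0); n=np.linalg.svd(q-c)[2][2]; n*=np.sign(n[2]); print('normal',n.round(3),'tilt',np.arccos(n[2]))
r('green',(abs(hsv[...,0]-60)<15)&(hsv[...,1]>150)&(u>320)&(u<370)&(v>200))
r('lid',(abs(hsv[...,0]-108)<15)&(hsv[...,1]>80)&(v>268)&(v<310)&(u>390)&(u<440))
b=r('rest-y',(u>392)&(u<424)&(v>198)&(v<240)&(W[...,2]>52)&(W[...,2]<62))
for a in((390,200),(386,200),(394,250),(470,247),(424,187),(435,237),(480,187),(491,221),(429,193),(437,230)): print(a,W[a[1],a[0]].round())
z=W[(v>180)&(v<255)&(u>385)&(u<495)&(W[...,2]>6)]
h=np.histogram(z[:,2],np.arange(0,130,5)); print(h[0])
m=(u>380)&(u<500)&(v>180)&(v<260)&(W[...,2]>45)&(W[...,2]<60)
print(cv2.minAreaRect(b[:,:2].astype(np.float32)))
cv2.imwrite('pics/c.png',cv2.resize(p[170:320,310:510],(800,600),interpolation=cv2.INTER_CUBIC))
```

```text
leaf 1395 med [590. 227.  75.] lo [536. 178.  66.] hi [636. 275.  82.]
normal [-0.797 -0.248  0.551] tilt 0.9876591845838057
green 1008 med [651. -47.  67.] lo [614. -82.  64.] hi [686. -11.  70.]
lid 1030 med [778. 114.  16.] lo [738.  81.   7.] hi [808. 151.  46.]
rest-y 1053 med [611. 102.  57.] lo [564.  70.  53.] hi [655. 134.  60.]
(390, 200) [567.  62.  57.]
(386, 200) [536.  59.  12.]
(394, 250) [674.  73.  10.]
(470, 247) [659. 250.  11.]
(424, 187) [534. 143.  69.]
(435, 237) [668. 157.  66.]
(480, 187) [533. 273.  75.]
(491, 221) [629. 282.  80.]
(429, 193) [547. 154.  64.]
(437, 230) [647. 164.  61.]
[   0   75  807  406   95   89   97   96  105   93  239 1022  424  663
  640  666  202    0    0    0    0    0    0    0    0]
((609.3291015625, 102.75758361816406), (71.37657928466797, 99.77234649658203), 89.64480590820312)
```

View pics/c.png

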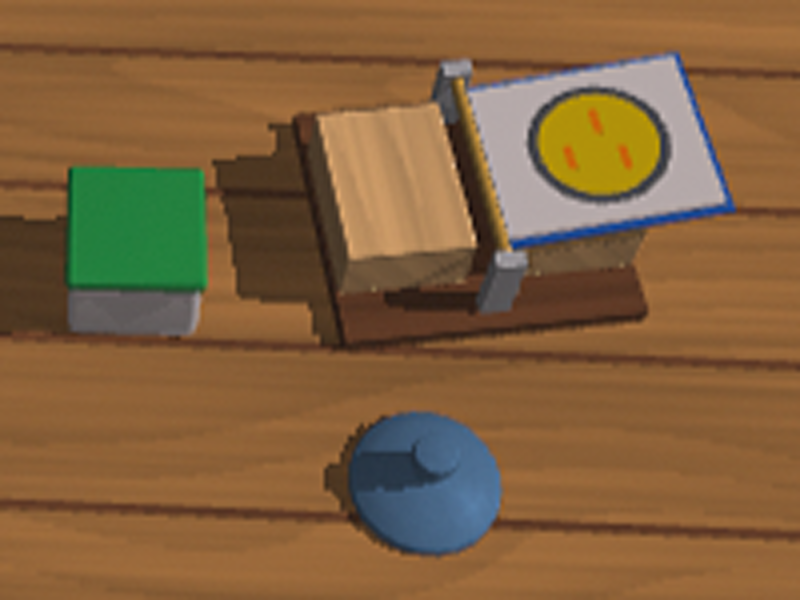

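```bash
cat >> h.py <<'E'
from scipy.spatial.transform import Rotation as Ro, Slerp
yaw=0.1; S=np.array([603.,151.,60.])
def loc(y,z,x=0): return S+np.array([np.cos(yaw)*x-np.sin(yaw)*y, np.sin(yaw)*x+np.cos(yaw)*y, z-60])
def rot(a):  # a = degrees of tool below horizontal, pointing to -y local
    t=np.radians(a); z=np.array([0,-np.cos(t),-np.sin(t)]); y=np.array([1.,0,0]); x=np.cross(y,z)
    return Ro.from_euler('z',yaw)*Ro.from_matrix(np.stack([x,y,z],1))
def tcp(y,z,a,x=0,L=173): R=rot(a); return loc(y,z,x)-R.apply([0,0,L]),R
def now():
    s=arm.read_state(); q=s['eef_rot']; return s['position'],Ro.from_quat([q[1],q[2],q[3],q[0]]),s
def rows(poses,ns,hand=-1):
    p,R,s=now(); out=[]
    for (p2,R2),n in zip(poses,ns):
        sl=Slerp([0,1],Ro.concatenate([R,R2]))
        for i in range(n):
            a,b=sl(i/n),sl((i+1)/n)
            out.append([round(float(v),2) for v in a.inv().apply((p2-p)/n)/10]+[round(float(v),1) for v in np.degrees((a.inv()*b).as_rotvec())]+[hand])
        p,R=p2,R2
    print(str(out).replace(' ',''),len(out))
def tip(L=173):
    p,R,s=now(); t=p+R.apply([0,0,L])-S; c,n=np.cos(yaw),np.sin(yaw); z=R.apply([0,0,1])
    print('clock',round(s['clock'],2),'tip local',np.round([c*t[0]+n*t[1],-n*t[0]+c*t[1],t[2]+60],1),'down deg',np.degrees(np.arcsin(-z[2])).round(1),'F',s['ft_force'].round(1),'w',round(s['width'],2),'j',s['joint_positions'].round(2))
E
python3 - <<'E'
from h import *
W=np.load('pics/scene0W.npy').reshape(-1,3)-S
c,n=np.cos(yaw),np.sin(yaw); L=np.stack([c*W[:,0]+n*W[:,1],-n*W[:,0]+c*W[:,1],W[:,2]+60],1)
for y in range(-90,140,10):
    m=(abs(L[:,0])<40)&(abs(L[:,1]-y)<5)&(L[:,2]>30)&(L[:,2]<150); print(y,m.sum(),np.median(L[m,2]).round(1) if m.sum() else '',end=' | ')
m=(abs(L[:,0])<90)&(abs(L[:,1])<160)&(L[:,2]>70)&(L[:,1]>60); print('\nleaf x',np.percentile(L[m,0],[1,99]),'y',np.percentile(L[m,1],[99]))
m=(abs(L[:,0])<100)&(L[:,1]>-70)&(L[:,1]<-20)&(L[:,2]>40); print('rest x',np.percentile(L[m,0],[1,99]))
rows([tcp(200,260,40),tcp(175,120,40),tcp(175,36,40)],[14,4,4])
E
```

```text
-90 55 48.1 | -80 156 56.8 | -70 128 57.0 | -60 125 56.8 | -50 124 57.3 | -40 129 57.2 | -30 121 57.3 | -20 129 57.0 | -10 54 56.3 | 0 105 63.4 | 10 132 64.6 | 20 133 65.6 | 30 134 67.0 | 40 140 69.0 | 50 132 70.5 | 60 144 71.9 | 70 144 73.6 | 80 152 74.7 | 90 148 76.1 | 100 139 77.5 | 110 138 79.0 | 120 140 80.1 | 130 68 79.4 | 
leaf x [-64.06459996  43.75122214] y [130.5496216]
rest x [-51.81919075  48.33647826]
[[3.44,0.14,0.24,-0.2,-3.6,-0.4,-1],[3.45,0.17,0.02,-0.2,-3.6,-0.4,-1],[3.44,0.19,-0.19,-0.2,-3.6,-0.4,-1],[3.42,0.21,-0.41,-0.2,-3.6,-0.4,-1],[3.39,0.24,-0.62,-0.2,-3.6,-0.4,-1],[3.34,0.26,-0.83,-0.2,-3.6,-0.4,-1],[3.28,0.29,-1.03,-0.2,-3.6,-0.4,-1],[3.21,0.31,-1.23,-0.2,-3.6,-0.4,-1],[3.12,0.34,-1.43,-0.2,-3.6,-0.4,-1],[3.03,0.36,-1.62,-0.2,-3.6,-0.4,-1],[2.92,0.39,-1.8,-0.2,-3.6,-0.4,-1],[2.8,0.41,-1.98,-0.2,-3.6,-0.4,-1],[2.67,0.44,-2.15,-0.2,-3.6,-0.4,-1],[2.52,0.46,-2.31,-0.2,-3.6,-0.4,-1],[2.28,0.0,2.73,0.0,0.0,0.0,-1],[2.28,0.0,2.73,0.0,0.0,0.0,-1],[2.28,0.0,2.73,0.0,0.0,0.0,-1],[2.28,0.0,2.73,0.0,0.0,0.0,-1],[1.61,0.0,1.35,0.0,0.0,0.0,-1],[1.61,0.0,1.35,0.0,0.0,0.0,-1],[1.61,0.0,1.35,0.0,0.0,0.0,-1],[1.61,0.0,1.35,0.0,0.0,0.0,-1]] 22
```

Run:
```python
from h import *
W=np.load('pics/scene0W.npy').reshape(-1,3)
m=(W[:,0]>500)&(W[:,0]<680)&(W[:,1]>170)&(W[:,1]<300)&(W[:,2]>68)&(W[:,2]<95)
m2=(W[:,0]>540)&(W[:,0]<680)&(W[:,1]>50)&(W[:,1]<137)&(W[:,2]>55)&(W[:,2]<59)
for k in(m,m2): print(k.sum(),cv2.minAreaRect(W[k][:,:2].astype(np.float32)))
for x in range(545,665,15):
    q=W[m&(abs(W[:,0]-x)<5)]; r=W[m2&(abs(W[:,0]-x)<5)]
    print(x,'leaf ymax',q[:,1].max().round(1) if len(q) else '','rest ymin/max',(r[:,1].min().round(1),r[:,1].max().round(1)) if len(r) else '')
```

```text
1716 ((591.7056884765625, 220.7791748046875), (120.6142349243164, 122.68310546875), 9.625946044921875)
849 ((605.6273803710938, 102.24356842041016), (102.82504272460938, 74.8890380859375), 8.050148963928223)
545 leaf ymax 275.3 rest ymin/max 
560 leaf ymax 276.2 rest ymin/max (np.float64(60.0), np.float64(133.6))
575 leaf ymax 279.4 rest ymin/max (np.float64(59.8), np.float64(135.0))
590 leaf ymax 281.2 rest ymin/max (np.float64(63.8), np.float64(135.4))
605 leaf ymax 284.9 rest ymin/max (np.float64(65.4), np.float64(134.3))
620 leaf ymax 285.4 rest ymin/max (np.float64(69.2), np.float64(136.4))
635 leaf ymax 286.8 rest ymin/max (np.float64(68.9), np.float64(137.0))
650 leaf ymax 200.8 rest ymin/max (np.float64(72.6), np.float64(136.0))
```

Call:
move_arm(moves=[[[3.44,0.14,0.24,-0.2,-3.6,-0.4,-1],[3.45,0.17,0.02,-0.2,-3.6,-0.4,-1],[3.44,0.19,-0.19,-0.2,-3.6,-0.4,-1],[3.42,0.21,-0.41,-0.2,-3.6,-0.4,-1],[3.39,0.24,-0.62,-0.2,-3.6,-0.4,-1],[3.34,0.26,-0.83,-0.2,-3.6,-0.4,-1],[3.28,0.29,-1.03,-0.2,-3.6,-0.4,-1],[3.21,0.31,-1.23,-0.2,-3.6,-0.4,-1],[3.12,0.34,-1.43,-0.2,-3.6,-0.4,-1],[3.03,0.36,-1.62,-0.2,-3.6,-0.4,-1],[2.92,0.39,-1.8,-0.2,-3.6,-0.4,-1],[2.8,0.41,-1.98,-0.2,-3.6,-0.4,-1],[2.67,0.44,-2.15,-0.2,-3.6,-0.4,-1],[2.52,0.46,-2.31,-0.2,-3.6,-0.4,-1]]])

```text
clock: 1.5
position: [568.9, 496.2, 356.1]
eef_rot: [0.329, 0.601, 0.665, -0.297]
ft_force: [1.1, -0.1, 0.2]
width: -0.001
```

```bash
sed -i 's/^yaw=.*/yaw=0.15; S=np.array([598.,151.,60.])/' h.py
python3 - <<'E'
from h import *
tip(); rows([tcp(180,130,40),tcp(170,38,40)],[6,5])
E
```

```text
clock 1.5 tip local [ 16.1 208.3 251.1] down deg 37.4 F [ 1.1 -0.1  0.2] w -0.0 j [ 0.73  0.91  0.91 -0.74  1.88  0.61]
[[1.18,-0.35,1.62,-0.4,0.4,-0.3,-1],[1.17,-0.36,1.62,-0.4,0.4,-0.3,-1],[1.16,-0.36,1.63,-0.4,0.4,-0.3,-1],[1.14,-0.37,1.63,-0.4,0.4,-0.3,-1],[1.13,-0.37,1.64,-0.4,0.4,-0.3,-1],[1.12,-0.37,1.65,-0.4,0.4,-0.3,-1],[1.28,-0.0,1.34,0.0,0.0,0.0,-1],[1.28,-0.0,1.34,0.0,0.0,0.0,-1],[1.28,-0.0,1.34,0.0,0.0,0.0,-1],[1.28,-0.0,1.34,0.0,0.0,0.0,-1],[1.28,-0.0,1.34,0.0,0.0,0.0,-1]] 11
```

Overshoot occurs on long moves (a few mm/degrees), so I check after each call.

Call:
move_arm(moves=[[[1.18,-0.35,1.62,-0.4,0.4,-0.3,-1],[1.17,-0.36,1.62,-0.4,0.4,-0.3,-1],[1.16,-0.36,1.63,-0.4,0.4,-0.3,-1],[1.14,-0.37,1.63,-0.4,0.4,-0.3,-1],[1.13,-0.37,1.64,-0.4,0.4,-0.3,-1],[1.12,-0.37,1.65,-0.4,0.4,-0.3,-1],[1.28,0,1.34,0,0,0,-1],[1.28,0,1.34,0,0,0,-1],[1.28,0,1.34,0,0,0,-1],[1.28,0,1.34,0,0,0,-1],[0.6,0,0.6,0,0,0,-1],[0,0,0,0,0,0,-1]]])

```text
clock: 2.7
position: [549.8, 454.0, 141.2]
eef_rot: [0.323, 0.585, 0.69, -0.278]
ft_force: [-0.2, -0.5, -0.1]
width: 0.0
```

Run:
```python
from h import *
tip(); p,d=snap('wrist','w1'); p,d=snap('side','s1')
cv2.imwrite('pics/s1c.png',cv2.resize(p[60:260,220:440],(660,600),interpolation=cv2.INTER_CUBIC))
rows([tcp(114,38,40)],[5]); rows([tcp(114,38,40),tcp(114,85,40)],[5,10])
```

```text
clock 2.7 tip local [ -1.3 173.5  31. ] down deg 39.6 F [-0.2 -0.5 -0.1] w 0.0 j [ 0.71  1.06  1.16 -0.72  1.51  0.82]
[[-0.87,0.03,0.85,0.1,0.1,0.1,-1],[-0.87,0.03,0.85,0.1,0.1,0.1,-1],[-0.87,0.03,0.85,0.1,0.1,0.1,-1],[-0.87,0.03,0.85,0.1,0.1,0.1,-1],[-0.88,0.04,0.85,0.1,0.1,0.1,-1]] 5
[[-0.87,0.03,0.85,0.1,0.1,0.1,-1],[-0.87,0.03,0.85,0.1,0.1,0.1,-1],[-0.87,0.03,0.85,0.1,0.1,0.1,-1],[-0.87,0.03,0.85,0.1,0.1,0.1,-1],[-0.88,0.04,0.85,0.1,0.1,0.1,-1],[-0.36,0.0,-0.3,0.0,0.0,0.0,-1],[-0.36,0.0,-0.3,0.0,0.0,0.0,-1],[-0.36,0.0,-0.3,0.0,0.0,0.0,-1],[-0.36,0.0,-0.3,0.0,0.0,0.0,-1],[-0.36,0.0,-0.3,0.0,0.0,0.0,-1],[-0.36,0.0,-0.3,0.0,0.0,0.0,-1],[-0.36,0.0,-0.3,0.0,0.0,0.0,-1],[-0.36,0.0,-0.3,0.0,0.0,0.0,-1],[-0.36,0.0,-0.3,0.0,0.0,0.0,-1],[-0.36,0.0,-0.3,0.0,0.0,0.0,-1]] 15
```

View pics/s1c.png

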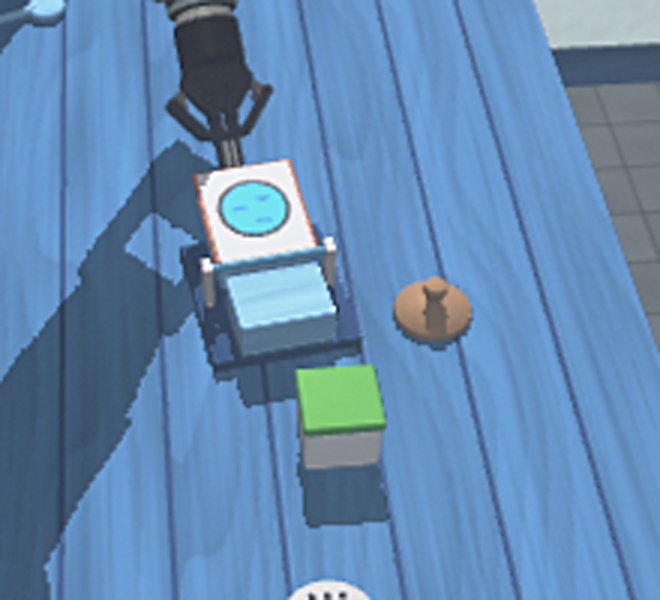

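View pics/w1.png

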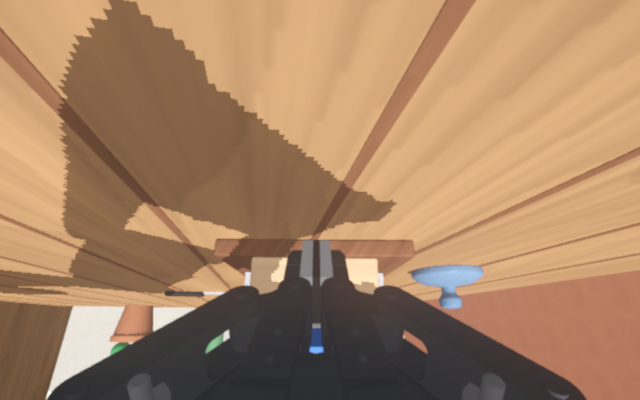

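The fingers are centred on the leaf edge and square to the base, pointing under the overhang. Going in and lifting.

Call:
move_arm(moves=[[[-0.87,0.03,0.85,0.1,0.1,0.1,-1],[-0.87,0.03,0.85,0.1,0.1,0.1,-1],[-0.87,0.03,0.85,0.1,0.1,0.1,-1],[-0.87,0.03,0.85,0.1,0.1,0.1,-1],[-0.6,0.03,0.6,0.1,0.1,0.1,-1],[-0.36,0,-0.3,0,0,0,-1],[-0.36,0,-0.3,0,0,0,-1],[-0.36,0,-0.3,0,0,0,-1],[-0.36,0,-0.3,0,0,0,-1],[-0.36,0,-0.3,0,0,0,-1],[-0.36,0,-0.3,0,0,0,-1],[0,0,0,0,0,0,-1]]])

```text
clock: 4.0
position: [562.1, 394.0, 183.7]
eef_rot: [0.319, 0.593, 0.688, -0.273]
ft_force: [0.1, 0.3, -0.5]
width: 0.002
```

```bash
cat >> h.py <<'E'
def theta(W):
    c,n=np.cos(yaw),np.sin(yaw); w=W.reshape(-1,3)-S; return np.stack([c*w[:,0]+n*w[:,1],-n*w[:,0]+c*w[:,1],w[:,2]+60],1)
E
python3 - <<'E'
from h import *
tip(); p,d=snap('scene','a2'); L=theta(world('scene',d))
for y in range(10,140,20):
    m=(abs(L[:,0]+35)<15)&(abs(L[:,1]-y)<5)&(L[:,2]>58)&(L[:,2]<200); print(y,m.sum(),np.median(L[m,2]).round(1) if m.sum() else '',end=' | ')
E
```

```text
clock 4.0 tip local [  0.9 113.8  71.6] down deg 40.4 F [ 0.1  0.3 -0.5] w 0.0 j [ 0.63  0.95  1.28 -0.75  1.46  0.79]
10 50 65.4 | 30 54 72.5 | 50 47 79.6 | 70 51 84.9 | 90 49 92.7 | 110 54 98.3 | 130 3 98.5 |
```

```bash
cat >> h.py <<'E'
def arc(f0,f1,n,r=112,a=None):
    f=np.linspace(f0,f1,n+1)[1:]
    A=lambda g: np.interp(g,[0,60,165],[40,40,75])
    rows([tcp(r*np.cos(np.radians(g)),60+r*np.sin(np.radians(g)),A(g)) for g in f],[1]*n)
E
python3 -c "
from h import *
arc(5.8,75,20)"
```

```text
[[-0.61,-0.07,-0.19,0.0,-0.3,-0.1,-1],[-0.59,-0.0,-0.33,0.0,0.0,0.0,-1],[-0.61,0.0,-0.29,0.0,0.0,0.0,-1],[-0.63,-0.0,-0.25,0.0,0.0,0.0,-1],[-0.64,0.0,-0.22,0.0,0.0,0.0,-1],[-0.65,-0.0,-0.18,0.0,0.0,0.0,-1],[-0.66,0.0,-0.14,0.0,0.0,0.0,-1],[-0.67,-0.0,-0.1,0.0,0.0,0.0,-1],[-0.67,0.0,-0.06,0.0,0.0,0.0,-1],[-0.68,-0.0,-0.02,0.0,0.0,0.0,-1],[-0.68,0.0,0.03,0.0,0.0,0.0,-1],[-0.67,-0.0,0.07,0.0,0.0,0.0,-1],[-0.67,0.0,0.11,0.0,0.0,0.0,-1],[-0.66,0.0,0.15,0.0,0.0,0.0,-1],[-0.65,-0.0,0.19,0.0,0.0,0.0,-1],[-0.75,0.0,0.23,0.0,0.4,0.0,-1],[-0.97,-0.0,0.26,0.0,1.2,-0.0,-1],[-0.96,0.0,0.29,0.0,1.2,-0.0,-1],[-0.95,-0.0,0.31,0.0,1.2,0.0,-1],[-0.94,-0.0,0.34,-0.0,1.2,-0.0,-1]] 20
```

Call:
move_arm(moves=[[[-0.61,-0.07,-0.19,0,-0.3,0,-1],[-0.59,0,-0.33,0,0,0,-1],[-0.61,0,-0.29,0,0,0,-1],[-0.63,0,-0.25,0,0,0,-1],[-0.64,0,-0.22,0,0,0,-1],[-0.65,0,-0.18,0,0,0,-1],[-0.66,0,-0.14,0,0,0,-1],[-0.67,0,-0.1,0,0,0,-1],[-0.67,0,-0.06,0,0,0,-1],[-0.68,0,-0.02,0,0,0,-1]]])

```text
clock: 5.05
position: [565.3, 364.1, 248.2]
eef_rot: [0.32, 0.591, 0.687, -0.275]
ft_force: [0.1, -0.2, -1.5]
width: 0.004
```

Run:
```python
from h import *
tip(); p,d=snap('scene','a3'); L=theta(world('scene',d))
for y in range(10,140,20):
    m=(abs(L[:,0]+35)<15)&(abs(L[:,1]-y)<5)&(L[:,2]>58)&(L[:,2]<200); print(y,m.sum(),np.median(L[m,2]).round(1) if m.sum() else '',end=' | ')
arc(40,85,14)
```

```text
clock 5.05 tip local [ -0.5  83.2 137. ] down deg 40.0 F [ 0.1 -0.2 -1.5] w 0.0 j [ 0.6   0.84  1.33 -0.77  1.49  0.72]
10 63 75.2 | 30 63 99.0 | 50 69 123.3 | 70 72 147.2 | 90 6 158.8 | 110 22 177.4 | 130 56 190.6 | [[0.04,0.02,0.16,0.0,-0.0,-0.1,-1],[-0.63,-0.0,0.05,0.0,0.0,0.0,-1],[-0.62,-0.0,0.09,0.0,0.0,0.0,-1],[-0.62,0.0,0.12,0.0,0.0,0.0,-1],[-0.61,0.0,0.16,0.0,0.0,0.0,-1],[-0.6,-0.0,0.19,0.0,0.0,0.0,-1],[-0.84,0.0,0.23,0.0,0.8,-0.0,-1],[-0.9,0.0,0.25,-0.0,1.1,0.0,-1],[-0.89,-0.0,0.27,0.0,1.1,-0.0,-1],[-0.88,0.0,0.29,0.0,1.1,-0.0,-1],[-0.87,0.0,0.31,0.0,1.1,0.0,-1],[-0.86,-0.0,0.33,-0.0,1.1,-0.0,-1],[-0.84,-0.0,0.35,0.0,1.1,0.0,-1],[-0.83,0.0,0.37,-0.0,1.1,-0.0,-1]] 14
```

Leaf at about 50°, following the tip (force 1.5 N). Continuing.

Call:
move_arm(moves=[[[-0.63,0,0.05,0,0,0,-1],[-0.62,0,0.09,0,0,0,-1],[-0.62,0,0.12,0,0,0,-1],[-0.61,0,0.16,0,0,0,-1],[-0.6,0,0.19,0,0,0,-1],[-0.84,0,0.23,0,0.8,0,-1],[-0.9,0,0.25,0,1.1,0,-1],[-0.89,0,0.27,0,1.1,0,-1],[-0.88,0,0.29,0,1.1,0,-1],[-0.87,0,0.31,0,1.1,0,-1],[-0.86,0,0.33,0,1.1,0,-1],[-0.84,0,0.35,0,1.1,0,-1]]])

```text
clock: 6.3
position: [578.4, 277.0, 303.6]
eef_rot: [0.272, 0.61, 0.707, -0.233]
ft_force: [0.4, 1.5, -0.4]
width: -0.001
```

Run:
```python
from h import *
tip(); p,d=snap('scene','a4'); 
cv2.imwrite('pics/a4c.png',cv2.resize(p[120:300,340:520,::-1],(600,600),interpolation=cv2.INTER_CUBIC))
arc(84,128,14)
```

```text
clock 6.3 tip local [ -0.4  11.9 174.9] down deg 48.1 F [ 0.4  1.5 -0.4] w -0.0 j [ 0.46  0.69  1.44 -0.71  1.35  0.6 ]
[[-0.44,0.04,0.62,0.1,0.9,-0.2,-1],[-0.79,0.0,0.39,-0.0,1.0,0.0,-1],[-0.77,0.0,0.41,0.0,1.0,0.0,-1],[-0.76,-0.0,0.43,0.0,1.0,0.0,-1],[-0.74,-0.0,0.44,0.0,1.0,0.0,-1],[-0.73,-0.0,0.46,0.0,1.0,-0.0,-1],[-0.71,0.0,0.47,0.0,1.0,-0.0,-1],[-0.69,-0.0,0.49,0.0,1.0,-0.0,-1],[-0.67,0.0,0.5,0.0,1.0,0.0,-1],[-0.66,-0.0,0.51,-0.0,1.0,0.0,-1],[-0.64,0.0,0.53,0.0,1.0,-0.0,-1],[-0.62,-0.0,0.54,0.0,1.0,0.0,-1],[-0.6,-0.0,0.55,-0.0,1.0,-0.0,-1],[-0.58,-0.0,0.56,0.0,1.0,0.0,-1]] 14
```

View pics/a4c.png

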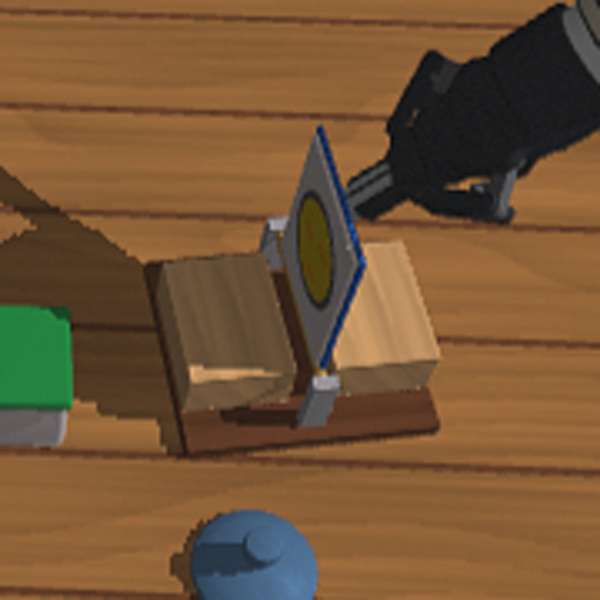

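The leaf is near upright, the tip on its blue face, and the stand hasn't moved. Continuing over the top.

Call:
move_arm(moves=[[[-0.6,0.04,0.55,0.1,0.9,-0.1,-1],[-0.79,0,0.39,0,1,0,-1],[-0.77,0,0.41,0,1,0,-1],[-0.76,0,0.43,0,1,0,-1],[-0.74,0,0.44,0,1,0,-1],[-0.73,0,0.46,0,1,0,-1],[-0.71,0,0.47,0,1,0,-1],[-0.69,0,0.49,0,1,0,-1],[-0.67,0,0.5,0,1,0,-1],[-0.66,0,0.51,0,1,0,-1],[-0.64,0,0.53,0,1,0,-1],[-0.62,0,0.54,0,1,0,-1],[-0.6,0,0.55,0,1,0,-1]]])

```text
clock: 7.65
position: [596.5, 159.1, 305.6]
eef_rot: [0.183, 0.633, 0.735, -0.157]
ft_force: [-0.0, 0.2, -0.1]
width: -0.003
```

Run:
```python
from h import *
tip(); arc(126,164,13,108)
```

```text
clock 7.65 tip local [ -0.3 -72.7 152.7] down deg 62.1 F [-0.   0.2 -0.1] w -0.0 j [ 0.25  0.61  1.54 -0.55  1.11  0.38]
[[0.57,0.03,0.54,0.0,0.9,-0.1,-1],[-0.51,-0.0,0.51,-0.0,1.0,0.0,-1],[-0.49,0.0,0.52,-0.0,1.0,0.0,-1],[-0.47,0.0,0.52,0.0,1.0,0.0,-1],[-0.45,0.0,0.53,-0.0,1.0,0.0,-1],[-0.43,-0.0,0.54,0.0,1.0,0.0,-1],[-0.42,0.0,0.54,-0.0,1.0,-0.0,-1],[-0.4,-0.0,0.54,-0.0,1.0,0.0,-1],[-0.38,0.0,0.55,0.0,1.0,0.0,-1],[-0.36,0.0,0.55,0.0,1.0,-0.0,-1],[-0.34,0.0,0.55,0.0,1.0,0.0,-1],[-0.32,-0.0,0.55,0.0,1.0,0.0,-1],[-0.31,0.0,0.55,-0.0,1.0,-0.0,-1]] 13
```

Run:
```python
from h import *
p,d=snap('scene','a5'); p2,d2=snap('side','s5')
a=cv2.resize(p[120:300,310:490,::-1],(400,400),interpolation=cv2.INTER_CUBIC);b=cv2.resize(p2[60:240,240:420,::-1],(400,400),interpolation=cv2.INTER_CUBIC)
cv2.imwrite('pics/a5c.png',np.hstack([a,b])); arc(128,164,12,110)
```

```text
[[0.06,0.03,0.8,-0.1,1.6,-0.1,-1],[-0.51,-0.0,0.54,0.0,1.0,0.0,-1],[-0.49,-0.0,0.55,0.0,1.0,0.0,-1],[-0.47,0.0,0.55,-0.0,1.0,-0.0,-1],[-0.45,-0.0,0.56,0.0,1.0,0.0,-1],[-0.43,0.0,0.56,-0.0,1.0,-0.0,-1],[-0.41,0.0,0.57,0.0,1.0,-0.0,-1],[-0.39,0.0,0.57,0.0,1.0,0.0,-1],[-0.37,-0.0,0.57,0.0,1.0,-0.0,-1],[-0.35,-0.0,0.58,0.0,1.0,0.0,-1],[-0.33,-0.0,0.58,0.0,1.0,0.0,-1],[-0.31,0.0,0.58,-0.0,1.0,-0.0,-1]] 12
```

View pics/a5c.png

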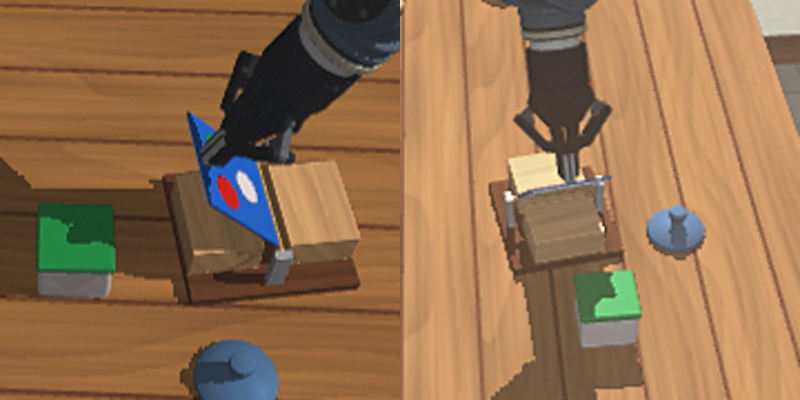

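The leaf is past upright (about 130°), blue face up, the tip on the face near its edge, nothing else moved. Continuing down.

Call:
move_arm(moves=[[[0,0.03,0.7,0,1.2,0,-1],[-0.45,0,0.54,0,1,0,-1],[-0.45,0,0.55,0,1,0,-1],[-0.45,0,0.55,0,1,0,-1],[-0.43,0,0.56,0,1,0,-1],[-0.4,0,0.56,0,1,0,-1],[-0.38,0,0.57,0,1,0,-1],[-0.36,0,0.57,0,1,0,-1],[-0.35,0,0.57,0,1,0,-1],[-0.33,0,0.58,0,1,0,-1],[-0.31,0,0.58,0,1,0,-1]]])

```text
clock: 8.85
position: [606.6, 94.5, 258.4]
eef_rot: [0.105, 0.647, 0.75, -0.089]
ft_force: [-0.0, 0.0, 0.0]
width: -0.002
```

Run:
```python
from h import *
tip(); rows([tcp(-105,68,78)],[6])
```

```text
clock 8.85 tip local [   0.2 -104.4   92. ] down deg 74.2 F [-0.  0.  0.] w -0.0 j [ 0.12  0.64  1.59 -0.35  0.93  0.18]
[[-0.09,-0.0,0.39,0.0,0.6,-0.0,-1],[-0.1,-0.0,0.39,0.0,0.6,-0.0,-1],[-0.1,-0.0,0.39,0.0,0.6,-0.0,-1],[-0.11,-0.0,0.39,0.0,0.6,-0.0,-1],[-0.11,-0.0,0.39,0.0,0.6,-0.0,-1],[-0.12,-0.0,0.39,0.0,0.6,-0.0,-1]] 6
```

Call:
move_arm(moves=[[[-0.1,0,0.39,0,0.6,0,-1],[-0.1,0,0.39,0,0.6,0,-1],[-0.1,0,0.39,0,0.6,0,-1],[-0.1,0,0.35,0,0.6,0,-1],[-0.1,0,0.3,0,0.6,0,-1]]])

```text
clock: 9.35
position: [608.2, 84.1, 240.2]
eef_rot: [0.083, 0.649, 0.753, -0.071]
ft_force: [0.2, -0.6, 1.4]
width: 0.001
```

Run:
```python
from h import *
tip(); p,d=snap('scene','a6'); L=theta(world('scene',d))
for x in(-40,40):
  for y in range(-130,0,20):
    m=(abs(L[:,0]-x)<12)&(abs(L[:,1]-y)<5)&(L[:,2]>40)&(L[:,2]<120); print(y,m.sum(),np.median(L[m,2]).round(1) if m.sum() else '',end=' | ')
```

```text
clock 9.35 tip local [ 1.000e-01 -1.053e+02  7.130e+01] down deg 77.4 F [ 0.2 -0.6  1.4] w 0.0 j [ 0.09  0.67  1.6  -0.28  0.88  0.13]
-130 15 70.5 | -110 37 69.2 | -90 0  | -70 0  | -50 0  | -30 31 65.4 | -10 35 64.0 | -130 15 70.8 | -110 40 70.4 | -90 46 68.7 | -70 55 66.4 | -50 55 65.3 | -30 55 64.1 | -10 49 64.0 |
```

Call:
move_arm(moves=[[[0,0,0.2,0,0.5,0,-1],[0,0,0.2,0,0.5,0,-1],[0,0,0.15,0,0.3,0,-1],[0,0,0.15,0,0,0,-1]]])

```text
clock: 9.8
position: [608.6, 82.5, 233.9]
eef_rot: [0.074, 0.65, 0.754, -0.063]
ft_force: [-8.2, 2.3, 22.6]
width: -0.002
```

```bash
python3 -c "
from h import *
tip()"
```

```text
clock 9.8 tip local [   0.4 -102.7   64.1] down deg 78.9 F [-8.2  2.3 22.6] w -0.0 j [ 0.09  0.68  1.6  -0.25  0.87  0.1 ]
```

Call:
move_arm(moves=[[[0,0,0.15,0,0,0,-1],[0,0,0.1,0,0,0,-1]]])

```text
clock: 10.0
position: [608.6, 82.5, 234.2]
eef_rot: [0.074, 0.65, 0.754, -0.063]
ft_force: [-6.3, 1.2, 11.5]
width: 0.0
```

Run:
```python
from h import *
tip(); p,d=snap('scene','a7'); L=theta(world('scene',d))
for x in(-40,40):
  for y in range(-130,0,20):
    m=(abs(L[:,0]-x)<12)&(abs(L[:,1]-y)<5)&(L[:,2]>40)&(L[:,2]<120); print(y,m.sum(),np.median(L[m,2]).round(1) if m.sum() else '',end=' | ')
```

```text
clock 10.0 tip local [   0.4 -102.7   64.4] down deg 78.9 F [-6.3  1.2 11.5] w 0.0 j [ 0.09  0.68  1.6  -0.25  0.87  0.11]
-130 14 62.5 | -110 36 63.2 | -90 1 63.6 | -70 0  | -50 0  | -30 27 63.0 | -10 34 62.9 | -130 15 63.5 | -110 49 63.2 | -90 41 63.1 | -70 53 62.3 | -50 50 63.0 | -30 45 62.6 | -10 43 63.2 |
```

The leaf is flat (63 mm throughout) and firm on the rest. Backing off.

Call:
move_arm(moves=[[[-0.05,0,-0.3,0,0,0,-1],[-0.15,0,-0.8,0,0,0,-1],[-0.3,0,-1.5,0,0,0,-1],[-0.4,0,-2.5,0,0,0,-1],[-0.4,0,-3,0,0,0,-1],[-0.4,0,-3,0,0,0,-1],[0,0,-3,0,0,0,-1],[0,0,-2,0,0,0,-1],[0,0,0,0,0,0,-1],[0,0,0,0,0,0,-1]]])

```text
clock: 11.05
position: [605.3, 97.2, 409.0]
eef_rot: [0.074, 0.65, 0.754, -0.06]
ft_force: [1.0, -0.4, -0.9]
width: 0.0
```

Run:
```python
from h import *
tip(); p,d=snap('scene','a8'); W=world('scene',d); L=theta(W)
for x in(-40,40):
  for y in range(-130,0,20):
    m=(abs(L[:,0]-x)<12)&(abs(L[:,1]-y)<5)&(L[:,2]>40)&(L[:,2]<90); print(y,m.sum(),np.median(L[m,2]).round(1) if m.sum() else '',end=' | ')
cv2.imwrite('pics/a8c.png',cv2.resize(p[120:320,230:510,::-1],(784,560),interpolation=cv2.INTER_CUBIC))
W0=np.load('pics/scene0W.npy'); v,u=np.mgrid[:400,:640]
g=cv2.cvtColor(p,cv2.COLOR_RGB2HSV).astype(int); m=(abs(g[...,0]-60)<15)&(g[...,1]>150)&(u>320)&(u<370)&(v>200); print('\ngreen',np.median(W[m],0).round(),m.sum())
m=(abs(g[...,0]-108)<15)&(g[...,1]>80)&(v>268)&(v<310)&(u>390)&(u<440); print('lid',np.median(W[m],0).round(),m.sum())
```

```text
clock 11.05 tip local [  0.  -87.3 239.1] down deg 79.0 F [ 1.  -0.4 -0.9] w 0.0 j [ 0.11  0.46  1.48 -0.21  1.2   0.04]
-130 13 63.4 | -110 39 62.7 | -90 36 62.8 | -70 34 62.7 | -50 35 63.4 | -30 38 63.3 | -10 32 63.2 | -130 17 63.5 | -110 39 63.3 | -90 44 63.2 | -70 51 62.2 | -50 52 62.9 | -30 45 61.5 | -10 43 62.6 | 
green [651. -46.  67.] 1021
lid [778. 113.  16.] 1027
```

View pics/a8c.png

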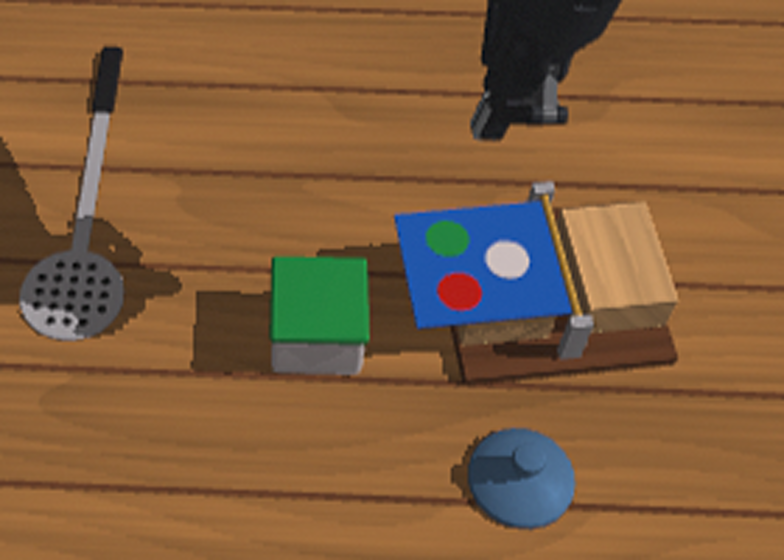

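The leaf lies flat with its blue face and three dots up, the gripper is well clear, and the stand, box, lid and skimmer are in place. Handing in.

```bash
python3 -c "
from h import *
print(arm.close_job())"
```

```text
the job is handed in; nothing more can be done
None
```

The leaf now lies flat on the -y rest, blue face up, and the job was handed in at about 11 s of the 43 s allowed. I slid the closed fingertips under the overhanging edge and pushed only on the blue face through the whole turn. I then backed the fingers off to about 175 mm above the leaf.

- **Leaf:** after release, the depth image put its face at 61.5–63.5 mm across its whole area, against 63 mm expected for flat.
- **Other items:** the salt box and jug lid measured within about 1 mm of where they started. I checked the stand and skimmer only by eye in the pictures; they looked unmoved.
- **Forces:** at the ends of the moves I read about 2 N or less while turning the leaf. Seating it on the rest pressed harder than intended, to about 24 N total through the fingertips. That is well under the 120 N wrist limit.

My first estimate of the stand's yaw was 0.10 rad. It disagreed with the leaf outline, so I corrected it to 0.15 rad before going near the stand. No check after that failed or disagreed.

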